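Slide a processor along the rail into the jig pocket and clamp it

TASK

With the fingertips, push the loose processor package across the jig's plate until one side lies flat against the long rail, then slide it along, keeping it against the rail, fully home into the corner pocket at the rail's end. Then push the brass clamp with the red pin round until it is fully shut across the pocket's mouth behind the package. The package stays down on the plate all the time, never lifted or carried, and everything else on the bench is left where it is.

Things in the scene. Friction and masses are not known exactly. Their poses are not given: they have to be found in the camera images.
- jig: reballing jig screwed to the bench: smooth dark blue anodised plate, x -65 to +60, y -120 to +120 mm in its own frame, top 16 mm above the bench, slippery. Origin: on the bench below the plate; z up, x away from the robot (turned up to 0.3 rad), y along the rail towards the pocket. Bright aluminium bars on it, all with tops 24 mm above the bench: rail, end stop and guide
- rail (a point): middle of the rail's working face, at plate height: jig frame (35, 0, 16) mm; jig axes. The rail runs along jig y over the whole plate, 14 mm wide (jig x +35 to +49 mm), 8 mm high; its face looks to jig -x
- pocket (a point): where the underside centre of the fully home package lies: jig frame (14, 84, 16) mm; jig axes. Open to -y, the pocket lies between the rail, the end stop (face at jig y = +105 mm) and a short guide (12 mm wide, face at jig x = -9.5 mm, from y = +68 mm to the plate's end), 44.5 mm between rail and guide
- chip: processor package: square, 42 x 42 x 7 mm, grey metal lid 40 x 40 mm (from 2.5 mm up) on a green board, about 55 g, loose; pushed at its sides or dragged under fingertips leaning about 10 N on its lid; any side may face the rail. Origin: centre of its underside; z up, x and y along its sides. It starts up to 0.5 rad out of square with the jig, off the rail, in the half of the plate away from the pocket
- clamp (a joint): brass swing clamp, rad: 0 = wide open (arm points 1.92 rad clockwise, from above, of the jig's +x), 1.92 = fully shut at its stop (arm along the jig's +x across the pocket's mouth, 2 mm behind the home package). Starts at 0 to 0.3; shuts anticlockwise; stiff hinge (0.025 N m), stays where left. Arm 10 mm wide, 49 mm long from the pivot, top 6 mm above the plate
- clamp_pivot (a point): the clamp's upright pivot: jig frame (-22, 56) mm, 23 mm above the bench; same axes as the jig
- clamp_pin (a point): middle of the clamp's upright red pin, 10 mm across, 42 mm from the pivot along the arm; the pin stands from 22 to 42 mm above the bench and this point is 32 mm above it
- multimeter: yellow and dark grey hand multimeter lying flat, 90 x 185 x 46 mm (loose bystander); origin: centre of its underside
- solder_reel: light grey reel of solder wire standing on its flange, 56 mm across, 38 mm high (loose bystander); origin: centre of its underside
- tape_roll: black roll of tape lying flat, 90 mm across, 24 mm high (loose bystander); origin: centre of its underside
- flux_jar: small flux jar with a red cap, 38 mm across, 34 mm high, beside the jig's open end (jig -y) (loose bystander); origin: centre of its underside
- phone: dark phone lying flat, 74 x 152 x 8 mm (loose bystander); origin: centre of its underside
- tweezers: steel tweezers lying flat, about 125 mm long along their x, 7 mm high (loose bystander); origin: mid-length, on the underside
- screwdriver: blue-handled small screwdriver lying on the far part of the bench, 150 mm long (loose bystander)
There are look-alikes about, which are no part of the job. There is more than one size of the chip; the job needs the smallest.

How it is judged:
By the outcome, as a careful person would: the job done as asked, in the order asked, and still so for the second after the job is handed in, with the robot touching nothing.
It also fails if it takes over 54 s, if anything falls off the work surface, if the arm or the gripper's body presses on something with over 40 N, if the wrist force passes 120 N, or if a joint passes its speed limit or range.

ROBOT

A 6-joint arm with a two-finger parallel gripper is mounted at the origin on the work surface. World frame = base frame: x ahead of the robot, y to its left, z up, the work surface at z = 0. Lengths are in mm, angles in degrees, forces in N, time in s.
With the tool pointing down it reaches from about 300 to 850 mm from the base axis. Payload 4.2 kg.
Tool frame: the origin (TCP) lies at the very end of the fingers, on their centre line; the grasp point (between the pads) lies 19 mm behind it (env.grip_point_offset is the distance from the TCP to the grasp point, in mm); z points along the fingers, y is the line along which they close (so a half turn about z gives the same grasp; the last joint's range is limited). The gripper opens to 91 mm and grips with 3 to 60 N. Pads are 32 mm wide; open, the fingers measure 118 mm over their backs; the gripper's body (76 mm by 178 mm) begins 60 mm behind the grasp point.
Start: joints at [72.479, 18.312, 89.639, -0, 72.044, -1.146], TCP at [162.109, 551.692, 213.976] pointing down, gripper open.
Joint ranges: [-177.97, 177.97], [-48.28, 115.42], [12.27, 149.76], [-77.06, 257.06], [2.81, 150.46], [-146.56, 146.56]. Speed limits (degrees/s): [147.25, 147.25, 180, 180, 180, 180].

INTERFACE

Orientations are given as [roll, pitch, yaw] about the fixed x, y, z axes, in that order (R = Rz(yaw) Ry(pitch) Rx(roll)).
In Python, from workcell import env gives the robot as it stands. The module is installed in compiled form; this text tells all that it offers.
- The arm moves only by the tool arm_command, never from a script. Its argument "rows" is a list of rows, each an object with "delta_pos": the shift along the tool's x, y, z in mm, a list of three; "roll": the turn about the tool's z in units of 5 degrees (1.0 is 5 degrees); "jaw": the opening in per cent of the stroke, from 0 (shut) to 100 (fully open). A call has 1 to 20 rows; each row is the pose to reach, as a shift and turn from the pose commanded when the call began, along the tool's axes at that moment; what a row does not reach only later rows make up. A row lasts 1/12 s, in which the tool goes at most 41.7 mm and 7.16 degrees, less where a joint would pass 70% of its speed; a pose out of reach is approached as far as the arm can. A call with a gripper value outside its range is refused whole. The fingers move at their own pace and stop on an object; "squeeze" is the grip in N (left out, the last holds). Time passes only in rows, so rows that repeat a pose let the fingers close. It gives the time, the measured TCP pose, the force, the opening and the grip force at its end, in the units of the state.
- env.state(): the state, without advancing time (a new reading comes with each control period).
- env.grab_frame(name): name is "scene" or "top"; returns a dict with "img" (400x640x3 uint8, blue, green, red), "z_map" (400x640 float32, mm along the optical axis (not along the pixel's ray), 0 where there is no reading), "fov_y" (degrees; the focal length in pixels is half the picture's height over the tangent of half this angle, whatever the lens; pixels are square), "cx", "cy" (the principal point, pixels), "dist" ([k1, k2, p1, p2, k3] as OpenCV has them; the pictures are not rectified), "R" (3x3) and "t" (3): a world point X has camera coordinates R X + t. Camera axes: x right, y down, z forward; pixel columns grow to the right and rows downward; lengths in mm; the calibration is good to about 2 mm. A picture is of the moment at which its call begins.
- env.job_done(): hands the job in; it is judged then, once.
The state is a dict: "time_s": time; "qpos": joint angles; "qvel": joint speeds; "effort": joint torques, N m; "ee_pos": TCP position; "ee_rot": TCP orientation; "force": force on the tool from outside, world axes, zero at the start; "torque": the same for the moment, N m; "gripper_width": finger opening in mm; "gripper_force": force on a finger pad.
Only numpy, scipy, OpenCV 4.12 (cv2) and the standard library are available. Lean on these libraries where they do the work, as an engineer would, in place of code of your own. Each camera call takes 0.05 s, during which the arm holds its last target. There are 200 camera calls.

## Working session

There is one attempt and no reset: what is moved stays moved. The work goes in short steps, Python scripts to look and compute and a tool call to move; the robot and the scene stay as the last step left them, time stands still between calls to the robot, and variables do not carry over. Pictures are saved under pics/ and viewed, at most 10 in all, crops included, and the job is handed in when it is done.

Besides the shell and the picture viewer there is one more tool, called as name([rows], argument=value, ...), one row to a line, values as JSON. arm_command: Moves the arm, as the interface text tells. Its arguments: {"type":"object","properties":{"rows":{"type":"array"},"squeeze":{"type":"number"}},"required":["rows"]}

```bash
mkdir -p pics; cat > h.py <<'E'
import numpy as np, cv2, pickle
from workcell import env
def grab(n):
    f=env.grab_frame(n); pickle.dump(f,open(f'{n}.pkl','wb')); return f
def load(n): return pickle.load(open(f'{n}.pkl','rb'))
def K(f):
    F=200/np.tan(np.radians(f['fov_y'])/2); return np.array([[F,0,f['cx']],[0,F,f['cy']],[0,0,1.]])
def ray(f,px,z):
    """pixels -> world points on plane height z"""
    u=cv2.undistortPoints(np.array(px,float).reshape(-1,1,2),K(f),np.array(f['dist'],float)).reshape(-1,2)
    R=np.array(f['R']);t=np.array(f['t']); C=-R.T@t
    d=np.c_[u,np.ones(len(u))]@R
    s=(z-C[2])/d[:,2]; return C+d*s[:,None]
def depth(f,px):
    u=cv2.undistortPoints(np.array(px,float).reshape(-1,1,2),K(f),np.array(f['dist'],float)).reshape(-1,2)
    z=np.array([f['z_map'][int(round(v)),int(round(w))] for w,v in px])
    R=np.array(f['R']);t=np.array(f['t']); return (np.c_[u,np.ones(len(u))]*z[:,None]-t)@R
def proj(f,X):
    R=np.array(f['R']); return cv2.projectPoints(np.array(X,float).reshape(-1,1,3),cv2.Rodrigues(R)[0],np.array(f['t'],float),K(f),np.array(f['dist'],float))[0].reshape(-1,2)
E
python3 - <<'E'
from h import *
for n in('top','scene'):
    f=grab(n); cv2.imwrite(f'pics/{n}0.png',f['img']); R=np.array(f['R']);print(n,f['fov_y'],-R.T@np.array(f['t']),R[2])
print(env.state())
E
```

```text
top 45.78071066990984 [ 319.49576575    8.87070748 1468.77148904] [ 1.51713494e-01  5.90397226e-04 -9.88424336e-01]
scene 56.74123681371289 [1125.27306654 -237.73319948  842.05029154] [-0.59177616  0.23945218 -0.76971659]
{'time_s': 0.1, 'qpos': array([ 7.24786751e+01,  1.83471504e+01,  8.96990023e+01, -1.81839200e-03,
        7.20439970e+01, -1.14745254e+00]), 'qvel': array([-0.04527167,  0.00694162, -0.21319079,  0.02622262, -0.01695937,
        0.04084284]), 'effort': array([ 1.77680849e-04, -4.13327479e+01, -2.32509935e+01,  7.30875065e-02,
        4.20551549e-02, -6.75353022e-05]), 'ee_pos': array([161.98304195, 551.24324146, 213.21545652]), 'ee_rot': array([-1.79909834e+02, -7.66978592e-05,  1.63626690e+02]), 'force': array([-0.13532852, -0.76663048, -0.42337231]), 'torque': array([-0.01420815,  0.05356583,  0.0047442 ]), 'gripper_force': 0.0, 'gripper_width': 91.05368109313159}
```

View pics/top0.png

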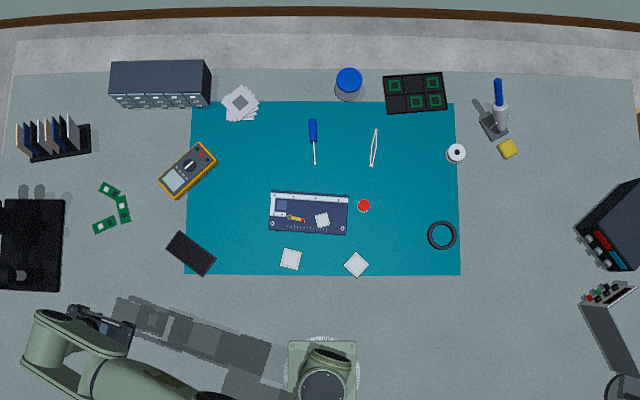

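View pics/scene0.png

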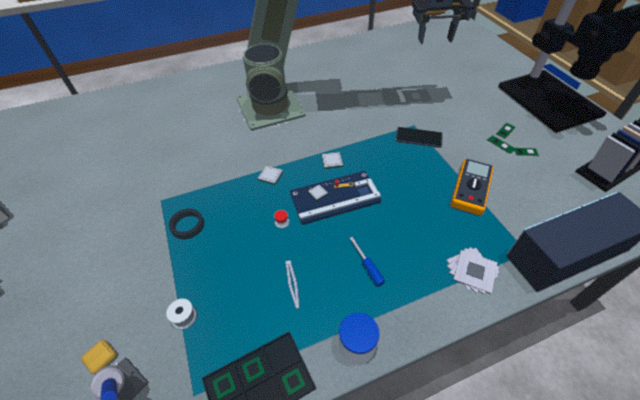

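The jig spans about (268–348, 190–235) in the top view, with the pocket at its left end. Chip candidates in that view are (322,220) on the plate, and (290,259) and (356,264) on the mat. The one on the plate looks smallest and is on the jig, as described. I'll enlarge to confirm.

```bash
python3 - <<'E'
from h import *
f=load('top'); c=f['img'][180:280,260:380]; cv2.imwrite('pics/c1.png',cv2.resize(c,None,fx=6.6,fy=6,interpolation=cv2.INTER_CUBIC)[:, :800] if 0 else cv2.resize(c,(720,600),interpolation=cv2.INTER_CUBIC))
f=load('scene'); c=f['img'][145:235,255:390]; cv2.imwrite('pics/c2.png',cv2.resize(c,(810-18,528),interpolation=cv2.INTER_CUBIC))
E
```

```text
(no output)
```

View pics/c1.png

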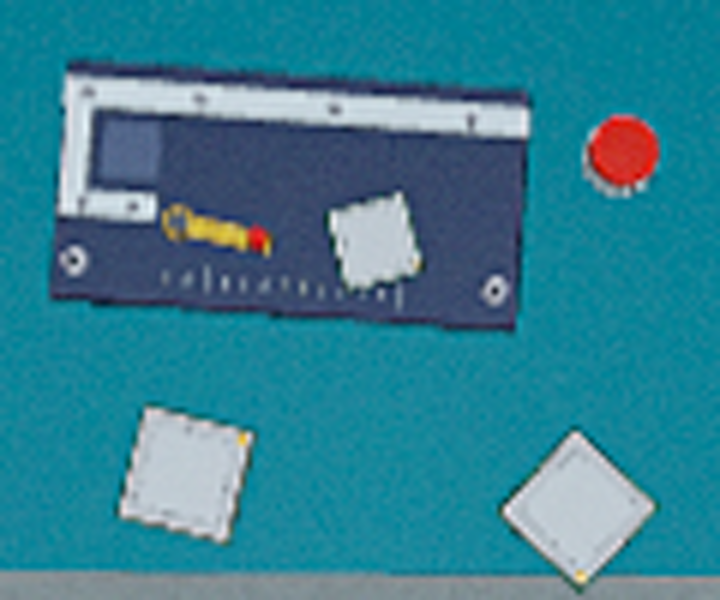

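View pics/c2.png

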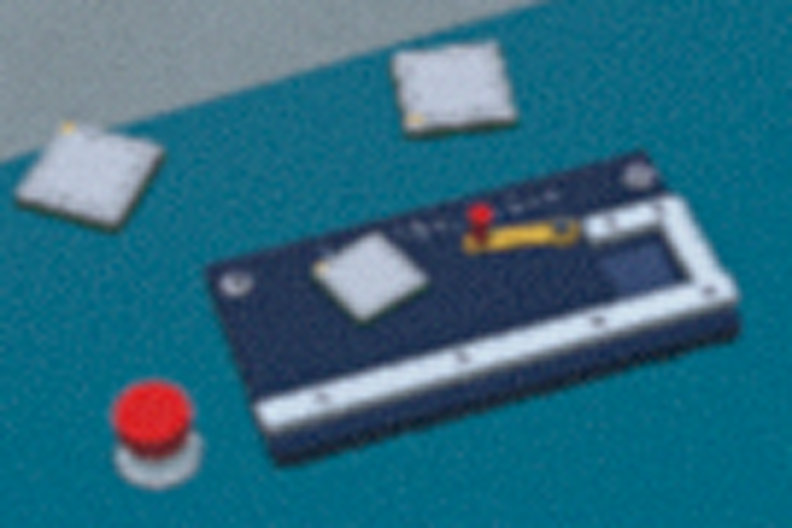

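```bash
cat > m.py <<'E'
from h import *
from scipy.optimize import least_squares
T=load('top');S=load('scene')
t=lambda a:[(260+(x+.5)/6-.5,180+(y+.5)/6-.5) for x,y in a]
s=lambda a:[(255+(x+.5)/5.867-.5,145+(y+.5)/5.867-.5) for x,y in a]
J=np.array([[60,120,16],[60,-120,16],[-65,120,16],[-65,-120,16],[49,-120,24],[35,-120,24],[35,105,24],[-9.5,105,24]],float)
Jt=np.array(t([(66,64),(531,92),(52,297),(514,330),(531,100),(528,137),(92,108),(92,190)]))
J2=np.array([[-65,-120,16],[-65,120,16],[35,-120,24],[49,120,24],[35,105,24]],float)
Js=np.array(s([(207,267),(650,152),(254,403),(738,298),(690,284)]))
def W(p,X):
    c,n=np.cos(p[2]),np.sin(p[2]); return np.c_[X[:,0]*c-X[:,1]*n+p[0],X[:,0]*n+X[:,1]*c+p[1],X[:,2]]
fits={}
for name,fun in (('top',lambda p:(proj(T,W(p,J))-Jt).ravel()),('scene',lambda p:(proj(S,W(p,J2))-Js).ravel())):
    r=least_squares(fun,[450,0,0],x_scale=[10,10,.1],loss='soft_l1'); fits[name]=r.x; print(name,r.x,np.degrees(r.x[2]),np.abs(r.fun).round(1))
def inv(p,X):
    c,n=np.cos(p[2]),np.sin(p[2]);d=X-[p[0],p[1],0];return np.c_[d[:,0]*c+d[:,1]*n,-d[:,0]*n+d[:,1]*c,d[:,2]]
for f,p,l,pin,piv in ((T,fits['top'],t([(402,192),(421,267),(356,290),(330,210)]),t([(258,237)]),t([(176,222)])),(S,fits['scene'],s([(375,234),(427,278),(362,322),(315,268)]),s([(481,213)]),s([(565,229)]))):
    L=ray(f,l,23); print('chip world',L.mean(0).round(1),'jig',inv(p,L).mean(0).round(1),inv(p,L).round(1).tolist(),np.linalg.norm(L-np.roll(L,1,0),axis=1).round(1))
    e=inv(p,L); print('angs',[np.degrees(np.arctan2(*(e[(i+1)%4]-e[i])[1::-1])).round(1) for i in range(4)])
    print('pin jig',inv(p,ray(f,pin,42)).round(1),'piv',inv(p,ray(f,piv,23)).round(1), 'pin world',ray(f,pin,42).round(1))
E
python3 m.py
python3 - <<'E'
from h import *
f=load('top')
for n,l in (('L',[(148,405),(254,432),(228,545),(120,515)]),('R',[(575,430),(656,508),(580,590),(502,510)])):
    L=ray(f,[(260+x/6,180+y/6) for x,y in l],7);print(n,L.mean(0).round(),np.linalg.norm(L-np.roll(L,1,0),axis=1).round(1))
E
```

```text
top [ 4.95010967e+02  4.45283304e+01 -5.78682290e-02] -3.3156052884979483 [0.5 0.7 0.  0.5 0.4 0.5 0.6 0.  0.1 1.3 0.2 0.4 0.1 0.2 1.  0.4]
scene [ 4.96588174e+02  4.49124892e+01 -7.54070771e-02] -4.3205072650167065 [0.6 0.7 0.5 0.2 0.4 0.2 0.2 0.2 1.2 0.4]
chip world [4.684e+02 4.000e-01 2.300e+01] jig [-24.  -45.6  23. ] [[1.3, -56.7, 23.0], [-36.6, -68.7, 23.0], [-50.4, -36.4, 23.0], [-10.3, -20.5, 23.0]] [38.  39.7 35.2 43.1]
angs [np.float64(-162.3), np.float64(113.2), np.float64(21.6), np.float64(-72.2)]
pin jig [[-28.4  14.5  42. ]] piv [[-21.5  57.7  23. ]] pin world [[467.5  60.7  42. ]]
chip world [468.7   1.9  23. ] jig [-24.6 -45.   23. ] [[-49.7, -34.3, 23.0], [-13.7, -18.7, 23.0], [2.8, -57.6, 23.0], [-37.8, -69.3, 23.0]] [37.  39.2 42.2 42.3]
angs [np.float64(23.3), np.float64(-67.1), np.float64(-163.9), np.float64(108.7)]
pin jig [[-29.7  15.   42. ]] piv [[-21.9  57.3  23. ]] pin world [[468.1  62.1  42. ]]
L [348.  95.   7.] [57.8 56.2 59.  57.3]
R [ 331. -104.    7.] [55.5 57.3 57.1 56.7]
```

The plate chip at (322,220) measures about 40 mm on the lid. The ones at (290,259) and (356,264) are about 57 mm and off the jig, so the plate chip is the one. It sits at jig (-24,-45), about 19° out of square. The clamp is at about 0.18 rad.

The plan is to shut the fingers into a blunt pusher and go in on the chip's -x side.

```bash
cat > g.py <<'E'
import sys
from h import *
P=np.array([495.7,44.7]);A=np.radians(-3.8)
RJ=np.array([[np.cos(A),-np.sin(A)],[np.sin(A),np.cos(A)]])
def where():
    s=env.state();p=s['ee_pos'];j=RJ.T@(p[:2]-P)
    print('t',round(s['time_s'],2),'jig',j.round(1),'z',p[2].round(1),'yaw-jig',round(s['ee_rot'][2]-np.degrees(A),2),'F',(RJ.T@s['force'][:2]).round(1),s['force'][2].round(1));return s,j
def delta(x,y,z,yaw=90):
    s,j=where();p=s['ee_pos'];w=P+RJ@[x,y];d=np.array([*w,z])-p;a=np.radians(s['ee_rot'][2])
    print((x,y,z),'delta',np.round([d[0]*np.cos(a)+d[1]*np.sin(a),d[0]*np.sin(a)-d[1]*np.cos(a),-d[2]],1),'roll',round(-((yaw+np.degrees(A)-s['ee_rot'][2]))/5,2))
if __name__=='__main__':
    for a in sys.argv[1:]: delta(*map(float,a.split(',')))
    if len(sys.argv)<2: where()
E
python3 g.py -76,-45,80
```

```text
t 0.1 jig [-366.6  483.3] z 213.2 yaw-jig 167.43 F [-0.1 -0.8] -0.4
(-76.0, -45.0, 80.0) delta [-398.6 -452.4  133.2] roll 15.49
```

arm_command([
  {"delta_pos": [-398.6, -452.4, 60], "roll": 15.5, "jaw": 0},
  {"delta_pos": [-398.6, -452.4, 60], "roll": 15.5, "jaw": 0},
  {"delta_pos": [-398.6, -452.4, 60], "roll": 15.5, "jaw": 0},
  {"delta_pos": [-398.6, -452.4, 60], "roll": 15.5, "jaw": 0},
  {"delta_pos": [-398.6, -452.4, 60], "roll": 15.5, "jaw": 0},
  {"delta_pos": [-398.6, -452.4, 60], "roll": 15.5, "jaw": 0},
  {"delta_pos": [-398.6, -452.4, 60], "roll": 15.5, "jaw": 0},
  {"delta_pos": [-398.6, -452.4, 60], "roll": 15.5, "jaw": 0},
  {"delta_pos": [-398.6, -452.4, 60], "roll": 15.5, "jaw": 0},
  {"delta_pos": [-398.6, -452.4, 60], "roll": 15.5, "jaw": 0},
  {"delta_pos": [-398.6, -452.4, 60], "roll": 15.5, "jaw": 0},
  {"delta_pos": [-398.6, -452.4, 60], "roll": 15.5, "jaw": 0},
  {"delta_pos": [-398.6, -452.4, 60], "roll": 15.5, "jaw": 0},
  {"delta_pos": [-398.6, -452.4, 60], "roll": 15.5, "jaw": 0},
  {"delta_pos": [-398.6, -452.4, 60], "roll": 15.5, "jaw": 0},
  {"delta_pos": [-398.6, -452.4, 133], "roll": 15.5, "jaw": 0},
  {"delta_pos": [-398.6, -452.4, 133], "roll": 15.5, "jaw": 0},
  {"delta_pos": [-398.6, -452.4, 133], "roll": 15.5, "jaw": 0},
  {"delta_pos": [-398.6, -452.4, 133], "roll": 15.5, "jaw": 0},
  {"delta_pos": [-398.6, -452.4, 133], "roll": 15.5, "jaw": 0},
], squeeze=10)

```text
time_s: 1.77
ee_pos: [418.0, 5.5, 82.1]
ee_rot: [179.9, -0.0, 86.1]
force: [-1.0, -0.2, 0.1]
gripper_width: 0.4
gripper_force: 0.0
```

```bash
python3 g.py -76,-45,19
```

```text
t 1.77 jig [-74.9 -44.3] z 82.1 yaw-jig 89.95 F [-1.  -0.2] 0.1
(-76.0, -45.0, 19.0) delta [-0.7 -1.1 63.1] roll -0.01
```

arm_command([
  {"delta_pos": [-0.7, -1, 20], "roll": 0, "jaw": 0},
  {"delta_pos": [-0.7, -1, 40], "roll": 0, "jaw": 0},
  {"delta_pos": [-0.7, -1, 54], "roll": 0, "jaw": 0},
  {"delta_pos": [-0.7, -1, 60], "roll": 0, "jaw": 0},
  {"delta_pos": [-0.7, -1, 62.5], "roll": 0, "jaw": 0},
  {"delta_pos": [-0.7, -1, 62.5], "roll": 0, "jaw": 0},
  {"delta_pos": [-0.7, -1, 62.5], "roll": 0, "jaw": 0},
])

```text
time_s: 2.35
ee_pos: [417.1, 4.8, 19.6]
ee_rot: [179.8, -0.0, 86.1]
force: [0.9, -0.4, -0.3]
gripper_width: 0.5
gripper_force: 0.0
```

```bash
python3 g.py -24,-45,19
```

```text
t 2.35 jig [-75.8 -45. ] z 19.6 yaw-jig 89.95 F [ 0.9 -0.3] -0.3
(-24.0, -45.0, 19.0) delta [ 0.1 51.8  0.6] roll -0.01
```

arm_command([
  {"delta_pos": [0, 3, 0.6], "roll": 0, "jaw": 0},
  {"delta_pos": [0, 6, 0.6], "roll": 0, "jaw": 0},
  {"delta_pos": [0, 8.5, 0.6], "roll": 0, "jaw": 0},
  {"delta_pos": [0, 11, 0.6], "roll": 0, "jaw": 0},
  {"delta_pos": [0, 13.5, 0.6], "roll": 0, "jaw": 0},
  {"delta_pos": [0, 16, 0.6], "roll": 0, "jaw": 0},
  {"delta_pos": [0, 18.5, 0.6], "roll": 0, "jaw": 0},
  {"delta_pos": [0, 21, 0.6], "roll": 0, "jaw": 0},
  {"delta_pos": [0, 23.5, 0.6], "roll": 0, "jaw": 0},
  {"delta_pos": [0, 26, 0.6], "roll": 0, "jaw": 0},
  {"delta_pos": [0, 28.5, 0.6], "roll": 0, "jaw": 0},
  {"delta_pos": [0, 31, 0.6], "roll": 0, "jaw": 0},
  {"delta_pos": [0, 33.5, 0.6], "roll": 0, "jaw": 0},
  {"delta_pos": [0, 36, 0.6], "roll": 0, "jaw": 0},
  {"delta_pos": [0, 38, 0.6], "roll": 0, "jaw": 0},
  {"delta_pos": [0, 40, 0.6], "roll": 0, "jaw": 0},
  {"delta_pos": [0, 42, 0.6], "roll": 0, "jaw": 0},
  {"delta_pos": [0, 44, 0.6], "roll": 0, "jaw": 0},
  {"delta_pos": [0, 46, 0.6], "roll": 0, "jaw": 0},
  {"delta_pos": [0, 47, 0.6], "roll": 0, "jaw": 0},
])

```text
time_s: 4.02
ee_pos: [463.2, 1.5, 17.8]
ee_rot: [180.0, -0.0, 86.1]
force: [0.1, -0.5, 0.2]
gripper_width: 0.3
gripper_force: 0.1
```

```bash
python3 - <<'E'
from h import *
import g
g.where()
f=grab('scene');c=f['img'][145:235,255:390]; a=cv2.resize(c,(792,528),interpolation=cv2.INTER_CUBIC)
cv2.imwrite('pics/s1.png',a)
E
```

```text
t 4.02 jig [-29.5 -45.3] z 17.8 yaw-jig 89.92 F [ 0.2 -0.5] 0.2
```

View pics/s1.png

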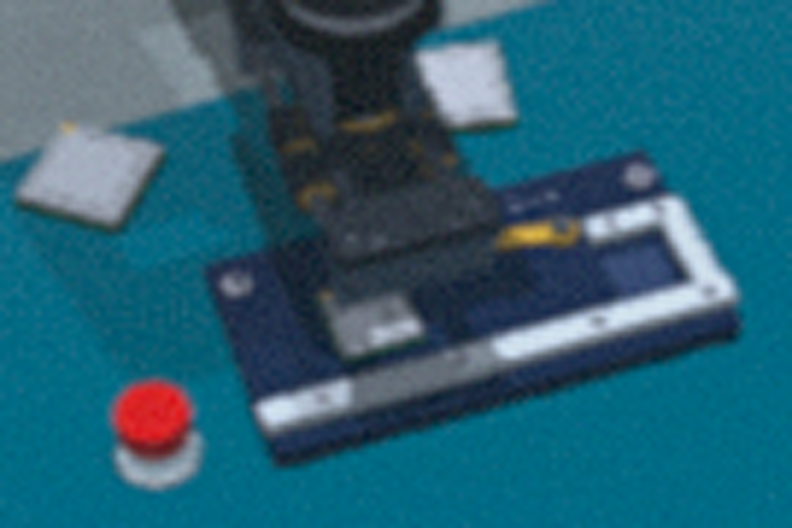

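The chip has squared up, front lid edge (345,357)–(424,327), and is still a few mm short of the rail. I keep pushing gently.

arm_command([
  {"delta_pos": [0, 1.5, -1], "roll": 0, "jaw": 0},
  {"delta_pos": [0, 3, -1], "roll": 0, "jaw": 0},
  {"delta_pos": [0, 4.5, -1], "roll": 0, "jaw": 0},
  {"delta_pos": [0, 6, -1], "roll": 0, "jaw": 0},
  {"delta_pos": [0, 7, -1], "roll": 0, "jaw": 0},
  {"delta_pos": [0, 7, -1], "roll": 0, "jaw": 0},
])

```text
time_s: 4.57
ee_pos: [470.2, 1.0, 18.9]
ee_rot: [180.0, -0.0, 86.1]
force: [0.3, -1.2, 0.9]
gripper_width: 0.5
gripper_force: 0.0
```

```bash
python3 g.py
```

```text
t 4.57 jig [-22.6 -45.3] z 18.9 yaw-jig 89.92 F [ 0.4 -1.2] 0.9
```

arm_command([
  {"delta_pos": [0, 1, 0], "roll": 0, "jaw": 0},
  {"delta_pos": [0, 2, 0], "roll": 0, "jaw": 0},
  {"delta_pos": [0, 2, 0], "roll": 0, "jaw": 0},
])

```text
time_s: 4.82
ee_pos: [472.1, 0.9, 18.8]
ee_rot: [180.0, -0.0, 86.1]
force: [-0.0, 0.2, 0.1]
gripper_width: 0.6
gripper_force: 0.0
```

```bash
python3 g.py
```

```text
t 4.82 jig [-20.7 -45.3] z 18.8 yaw-jig 89.93 F [-0.   0.2] 0.1
```

arm_command([
  {"delta_pos": [0, 1, 0], "roll": 0, "jaw": 0},
  {"delta_pos": [0, 1, 0], "roll": 0, "jaw": 0},
])

```text
time_s: 4.98
ee_pos: [473.0, 0.8, 18.8]
ee_rot: [180.0, -0.0, 86.1]
force: [0.3, -0.1, 0.4]
gripper_width: 0.5
gripper_force: 0.0
```

```bash
python3 - <<'E'
from h import *
import g
g.where()
f=grab('scene');c=f['img'][145:235,255:390]; a=cv2.resize(c,(792,528),interpolation=cv2.INTER_CUBIC)
cv2.imwrite('pics/s2.png',a)
E
```

```text
t 4.98 jig [-19.7 -45.3] z 18.8 yaw-jig 89.92 F [ 0.3 -0.1] 0.4
```

View pics/s2.png

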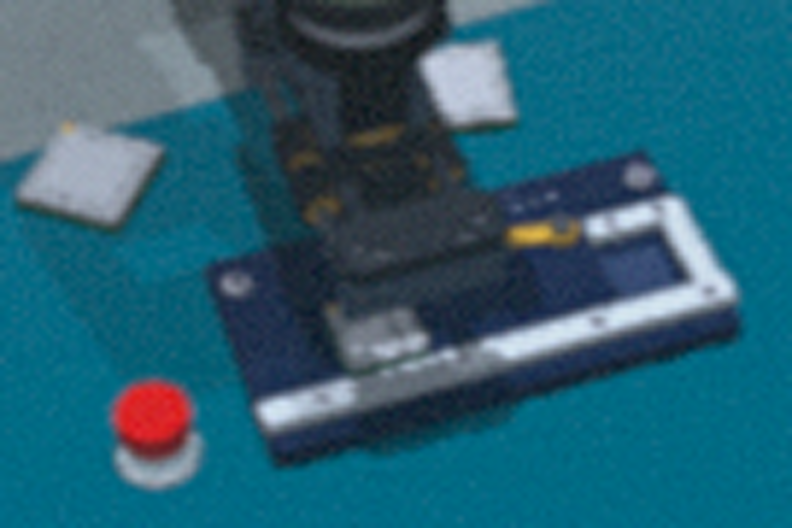

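The chip's front lid edge (352,368)–(430,345) is now about 1–3 mm from the rail edge. No contact force yet, so I continue.

arm_command([
  {"delta_pos": [0, 0.8, 0], "roll": 0, "jaw": 0},
  {"delta_pos": [0, 1.5, 0], "roll": 0, "jaw": 0},
  {"delta_pos": [0, 1.5, 0], "roll": 0, "jaw": 0},
])

```text
time_s: 5.28
ee_pos: [474.5, 0.7, 18.9]
ee_rot: [180.0, -0.0, 86.1]
force: [-0.1, -0.9, 0.7]
gripper_width: 0.1
gripper_force: 0.0
```

arm_command([
  {"delta_pos": [0, 0.6, 0], "roll": 0, "jaw": 0},
  {"delta_pos": [0, 1, 0], "roll": 0, "jaw": 0},
  {"delta_pos": [0, 1, 0], "roll": 0, "jaw": 0},
])

```text
time_s: 5.53
ee_pos: [475.4, 0.6, 18.8]
ee_rot: [180.0, -0.0, 86.1]
force: [0.6, 0.4, 0.5]
gripper_width: 0.5
gripper_force: 0.0
```

arm_command([
  {"delta_pos": [0, 0.6, 0], "roll": 0, "jaw": 0},
  {"delta_pos": [0, 1.2, 0], "roll": 0, "jaw": 0},
  {"delta_pos": [0, 1.2, 0], "roll": 0, "jaw": 0},
])

```text
time_s: 5.78
ee_pos: [476.7, 0.5, 18.9]
ee_rot: [180.0, -0.0, 86.1]
force: [-0.5, 1.5, -0.4]
gripper_width: 0.6
gripper_force: 0.0
```

arm_command([
  {"delta_pos": [0, 0.6, 0], "roll": 0, "jaw": 0},
  {"delta_pos": [0, 1.2, 0], "roll": 0, "jaw": 0},
  {"delta_pos": [0, 1.2, 0], "roll": 0, "jaw": 0},
])

```text
time_s: 6.03
ee_pos: [477.9, 0.5, 18.8]
ee_rot: [180.0, -0.0, 86.1]
force: [-0.0, -0.0, -0.3]
gripper_width: 0.9
gripper_force: 0.0
```

```bash
python3 - <<'E'
from h import *
import g
s,j=g.where()
f=grab('scene')
c=f['img'][180:230,290:360]; cv2.imwrite('pics/s3.png',cv2.resize(c,(784,560),interpolation=cv2.INTER_CUBIC))
E
```

```text
t 6.03 jig [-14.9 -45.3] z 18.8 yaw-jig 89.92 F [-0. -0.] -0.3
```

View pics/s3.png

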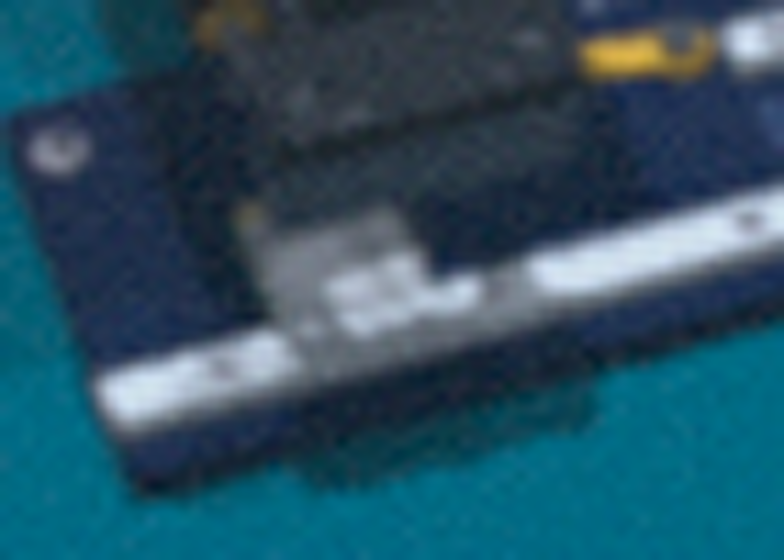

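The chip's lid now meets the rail along about (283,330)–(430,285). I nudge until the force shows.

arm_command([
  {"delta_pos": [0, 0.6, 0], "roll": 0, "jaw": 0},
  {"delta_pos": [0, 1, 0], "roll": 0, "jaw": 0},
  {"delta_pos": [0, 1, 0], "roll": 0, "jaw": 0},
])

```text
time_s: 6.33
ee_pos: [478.9, 0.4, 18.9]
ee_rot: [180.0, -0.0, 86.1]
force: [-0.8, 0.0, 0.2]
gripper_width: 0.5
gripper_force: 0.0
```

arm_command([
  {"delta_pos": [0, 0.6, 0], "roll": 0, "jaw": 0},
  {"delta_pos": [0, 1, 0], "roll": 0, "jaw": 0},
  {"delta_pos": [0, 1, 0], "roll": 0, "jaw": 0},
])

```text
time_s: 6.58
ee_pos: [479.2, 0.3, 18.7]
ee_rot: [-179.9, 0.0, 86.1]
force: [-2.3, 0.2, 1.6]
gripper_width: 0.2
gripper_force: 0.9
```

```bash
python3 - <<'E'
from h import *
import g
s,j=g.where()
f=load('scene')
L=ray(f,[(290+x/11.2-.45,180+y/11.2-.45) for x,y in [(245,225),(283,330),(430,285),(400,208)]],23)
print(((L[:,:2]-g.P)@g.RJ).round(1))
E
```

```text
t 6.58 jig [-13.5 -45.4] z 18.7 yaw-jig 89.93 F [-2.3  0.1] 1.6
[[ -0.9 -70.6]
 [ 34.5 -71.8]
 [ 33.1 -32.5]
 [  6.9 -31.6]]
```

arm_command([
  {"delta_pos": [0, 1, 0], "roll": 0, "jaw": 0},
  {"delta_pos": [0, 1.5, 0], "roll": 0, "jaw": 0},
  {"delta_pos": [0, 1.5, 0], "roll": 0, "jaw": 0},
  {"delta_pos": [0, 1.5, 0], "roll": 0, "jaw": 0},
])

```text
time_s: 6.92
ee_pos: [479.4, 0.3, 18.7]
ee_rot: [-179.8, 0.0, 86.1]
force: [-5.3, -0.1, 3.4]
gripper_width: 0.6
gripper_force: 3.2
```

```bash
python3 g.py
```

```text
t 6.92 jig [-13.3 -45.4] z 18.7 yaw-jig 89.93 F [-5.3 -0.4] 3.4
```

arm_command([
  {"delta_pos": [0, -4, 0], "roll": 0, "jaw": 0},
  {"delta_pos": [0, -8, 0], "roll": 0, "jaw": 0},
  {"delta_pos": [0, -10, -15], "roll": 0, "jaw": 0},
  {"delta_pos": [0, -10, -45], "roll": 0, "jaw": 0},
  {"delta_pos": [-46, 24, -45], "roll": 18, "jaw": 0},
  {"delta_pos": [-46, 24, -45], "roll": 18, "jaw": 0},
  {"delta_pos": [-46, 24, -45], "roll": 18, "jaw": 0},
  {"delta_pos": [-46, 24, -45], "roll": 18, "jaw": 0},
  {"delta_pos": [-46, 24, -45], "roll": 18, "jaw": 0},
  {"delta_pos": [-46, 24, -45], "roll": 18, "jaw": 0},
  {"delta_pos": [-46, 24, -45], "roll": 18, "jaw": 0},
  {"delta_pos": [-46, 24, -45], "roll": 18, "jaw": 0},
  {"delta_pos": [-46, 24, -45], "roll": 18, "jaw": 0},
  {"delta_pos": [-46, 24, -45], "roll": 18, "jaw": 0},
  {"delta_pos": [-46, 24, -45], "roll": 18, "jaw": 0},
  {"delta_pos": [-46, 24, -45], "roll": 18, "jaw": 0},
  {"delta_pos": [-46, 24, -45], "roll": 18, "jaw": 0},
  {"delta_pos": [-46, 24, -45], "roll": 18, "jaw": 0},
  {"delta_pos": [-46, 24, -45], "roll": 18, "jaw": 0},
])

```text
time_s: 8.5
ee_pos: [502.4, -47.3, 63.9]
ee_rot: [-180.0, -0.1, -3.8]
force: [-0.2, -0.4, -1.0]
gripper_width: 0.6
gripper_force: 0.0
```

```bash
python3 - <<'E'
from h import *
import g
g.delta(11,-91,19,0)
for n in ('top','scene'):
    f=grab(n)
    c=f['img'][180:240,260:360] if n=='top' else f['img'][165:225,280:390]
    cv2.imwrite(f'pics/{n}4.png',cv2.resize(c,None,fx=6,fy=6,interpolation=cv2.INTER_CUBIC))
a=cv2.imread('pics/top4.png');b=cv2.imread('pics/scene4.png')
w=max(a.shape[1],b.shape[1]);p=lambda i:cv2.copyMakeBorder(i,0,0,0,w-i.shape[1],0)
o=np.vstack([p(a),p(b)]);print(o.shape);cv2.imwrite('pics/b4.png',o[:, :] if o.shape[0]<=600 else cv2.resize(o,None,fx=600/o.shape[0],fy=600/o.shape[0]))
E
```

```text
t 8.5 jig [ 12.8 -91.4] z 63.9 yaw-jig 0.04 F [-0.2 -0.4] -1.0
(11, -91, 19) delta [-1.8 -0.4 44.9] roll 0.01
(720, 660, 3)
```

View pics/b4.png

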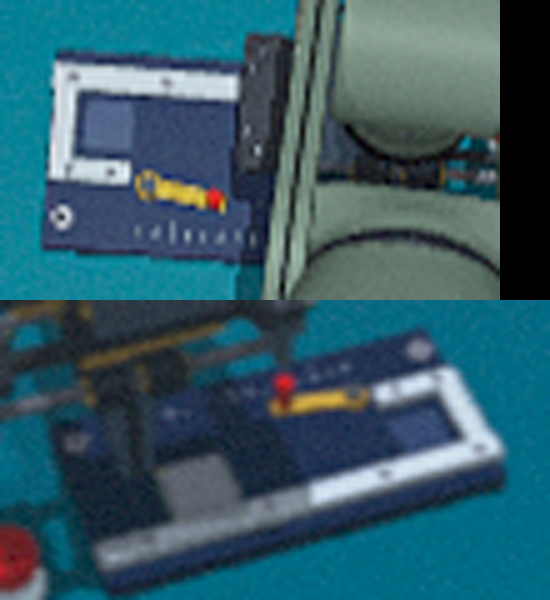

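The chip lies flat against the rail (lower view, lid (160,478)–(245,495)–(175,520)). The fingers are over the plate behind it, so I go down and slide it along.

arm_command([
  {"delta_pos": [-1.8, 0, 20], "roll": 0, "jaw": 0},
  {"delta_pos": [-1.8, 0, 36], "roll": 0, "jaw": 0},
  {"delta_pos": [-1.8, 0, 43], "roll": 0, "jaw": 0},
  {"delta_pos": [-1.8, 0, 44.5], "roll": 0, "jaw": 0},
  {"delta_pos": [-1.8, 0, 44.5], "roll": 0, "jaw": 0},
  {"delta_pos": [-1.8, -3, 44.5], "roll": 0, "jaw": 0},
  {"delta_pos": [-1.8, -6, 44.5], "roll": 0, "jaw": 0},
  {"delta_pos": [-1.8, -9, 44.5], "roll": 0, "jaw": 0},
  {"delta_pos": [-1.8, -11, 44.5], "roll": 0, "jaw": 0},
  {"delta_pos": [-1.8, -13, 44.5], "roll": 0, "jaw": 0},
  {"delta_pos": [-1.6, -15, 44.5], "roll": 0, "jaw": 0},
  {"delta_pos": [-1.4, -17, 44.5], "roll": 0, "jaw": 0},
  {"delta_pos": [-1.2, -20, 44.5], "roll": 0, "jaw": 0},
  {"delta_pos": [-1, -23, 44.5], "roll": 0, "jaw": 0},
  {"delta_pos": [-0.8, -26, 44.5], "roll": 0, "jaw": 0},
  {"delta_pos": [-0.6, -29, 44.5], "roll": 0, "jaw": 0},
  {"delta_pos": [-0.4, -32, 44.5], "roll": 0, "jaw": 0},
])

```text
time_s: 10.02
ee_pos: [503.8, -15.0, 19.3]
ee_rot: [-180.0, 0.0, -3.9]
force: [0.6, -0.6, -0.1]
gripper_width: 0.9
gripper_force: 0.1
```

```bash
python3 g.py 12,40,19,0
```

```text
t 10.02 jig [ 12.1 -59. ] z 19.3 yaw-jig -0.07 F [ 0.6 -0.6] -0.1
(12.0, 40.0, 19.0) delta [ -0.2 -99.    0.3] roll -0.01
```

arm_command([
  {"delta_pos": [0.1, -3, 0.2], "roll": 0, "jaw": 0},
  {"delta_pos": [0.2, -6, 0.2], "roll": 0, "jaw": 0},
  {"delta_pos": [0.3, -9, 0.2], "roll": 0, "jaw": 0},
  {"delta_pos": [0.4, -12.5, 0.2], "roll": 0, "jaw": 0},
  {"delta_pos": [0.5, -16, 0.2], "roll": 0, "jaw": 0},
  {"delta_pos": [0.6, -19.5, 0.2], "roll": 0, "jaw": 0},
  {"delta_pos": [0.7, -23, 0.2], "roll": 0, "jaw": 0},
  {"delta_pos": [0.8, -26.5, 0.2], "roll": 0, "jaw": 0},
  {"delta_pos": [0.9, -30, 0.2], "roll": 0, "jaw": 0},
  {"delta_pos": [1, -33.5, 0.2], "roll": 0, "jaw": 0},
  {"delta_pos": [1.1, -37, 0.2], "roll": 0, "jaw": 0},
  {"delta_pos": [1.2, -40.5, 0.2], "roll": 0, "jaw": 0},
  {"delta_pos": [1.3, -44, 0.2], "roll": 0, "jaw": 0},
  {"delta_pos": [1.4, -47.5, 0.2], "roll": 0, "jaw": 0},
  {"delta_pos": [1.5, -51, 0.2], "roll": 0, "jaw": 0},
  {"delta_pos": [1.6, -54.5, 0.2], "roll": 0, "jaw": 0},
  {"delta_pos": [1.7, -58, 0.2], "roll": 0, "jaw": 0},
  {"delta_pos": [1.8, -61, 0.2], "roll": 0, "jaw": 0},
  {"delta_pos": [1.9, -63, 0.2], "roll": 0, "jaw": 0},
  {"delta_pos": [1.9, -64, 0.2], "roll": 0, "jaw": 0},
])

```text
time_s: 11.68
ee_pos: [510.1, 48.7, 19.1]
ee_rot: [-180.0, -0.0, -3.9]
force: [0.2, -0.3, -0.0]
gripper_width: 0.6
gripper_force: 0.1
```

```bash
python3 - <<'E'
from h import *
import g
g.where()
f=grab('scene')
c=f['img'][165:220,300:390]
cv2.imwrite('pics/s5.png',cv2.resize(c,None,fx=8,fy=8,interpolation=cv2.INTER_CUBIC))
E
```

```text
t 11.68 jig [14.1  4.9] z 19.1 yaw-jig -0.06 F [ 0.2 -0.3] -0.0
```

View pics/s5.png

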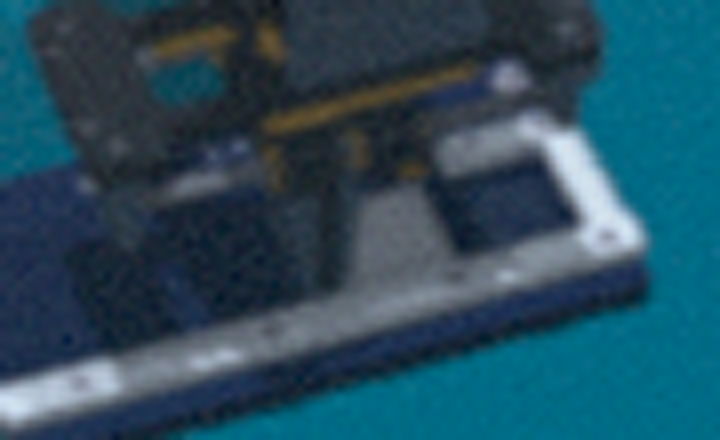

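The chip is still against the rail, lid running (350,270)–(450,250) with no visible gap. It's heading into the pocket at the right. I continue.

arm_command([
  {"delta_pos": [0.1, -3, 0], "roll": 0, "jaw": 0},
  {"delta_pos": [0.2, -6, 0], "roll": 0, "jaw": 0},
  {"delta_pos": [0.3, -9, 0], "roll": 0, "jaw": 0},
  {"delta_pos": [0.4, -12, 0], "roll": 0, "jaw": 0},
  {"delta_pos": [0.5, -15, 0], "roll": 0, "jaw": 0},
  {"delta_pos": [0.6, -18, 0], "roll": 0, "jaw": 0},
  {"delta_pos": [0.7, -21, 0], "roll": 0, "jaw": 0},
  {"delta_pos": [0.8, -24, 0], "roll": 0, "jaw": 0},
  {"delta_pos": [0.9, -27, 0], "roll": 0, "jaw": 0},
  {"delta_pos": [1, -30, 0], "roll": 0, "jaw": 0},
  {"delta_pos": [1, -33, 0], "roll": 0, "jaw": 0},
  {"delta_pos": [1, -36, 0], "roll": 0, "jaw": 0},
  {"delta_pos": [1, -39, 0], "roll": 0, "jaw": 0},
  {"delta_pos": [1, -42, 0], "roll": 0, "jaw": 0},
  {"delta_pos": [1, -44, 0], "roll": 0, "jaw": 0},
  {"delta_pos": [1, -46, 0], "roll": 0, "jaw": 0},
  {"delta_pos": [1, -46, 0], "roll": 0, "jaw": 0},
])

```text
time_s: 13.15
ee_pos: [514.2, 94.6, 19.1]
ee_rot: [-180.0, -0.0, -3.9]
force: [-0.5, 0.7, -1.4]
gripper_width: 0.3
gripper_force: 0.0
```

arm_command([
  {"delta_pos": [0, -1, 0], "roll": 0, "jaw": 0},
  {"delta_pos": [0, -2, 0], "roll": 0, "jaw": 0},
  {"delta_pos": [0, -3, 0], "roll": 0, "jaw": 0},
  {"delta_pos": [0, -3, 0], "roll": 0, "jaw": 0},
])

```text
time_s: 13.48
ee_pos: [514.4, 97.3, 19.2]
ee_rot: [-180.0, -0.0, -3.9]
force: [-0.2, 0.1, 0.2]
gripper_width: 0.5
gripper_force: 0.0
```

```bash
python3 g.py
```

```text
t 13.48 jig [15.1 53.7] z 19.2 yaw-jig -0.08 F [-0.2  0.1] 0.2
```

arm_command([
  {"delta_pos": [0, -1, 0], "roll": 0, "jaw": 0},
  {"delta_pos": [0, -2, 0], "roll": 0, "jaw": 0},
  {"delta_pos": [0, -2, 0], "roll": 0, "jaw": 0},
])

```text
time_s: 13.73
ee_pos: [514.4, 98.8, 19.1]
ee_rot: [179.9, 0.0, -3.8]
force: [0.7, -2.1, 0.4]
gripper_width: 0.5
gripper_force: 1.3
```

arm_command([
  {"delta_pos": [0, -1, 0], "roll": 0, "jaw": 0},
  {"delta_pos": [0, -1.5, 0], "roll": 0, "jaw": 0},
  {"delta_pos": [0, -1.5, 0], "roll": 0, "jaw": 0},
])

```text
time_s: 13.98
ee_pos: [514.4, 99.0, 19.1]
ee_rot: [179.8, 0.0, -3.8]
force: [-0.1, -8.5, 1.4]
gripper_width: 0.3
gripper_force: 3.8
```

```bash
python3 g.py
```

```text
t 13.98 jig [15.  55.5] z 19.1 yaw-jig 0.02 F [ 0.4 -8.5] 1.4
```

That's solid contact against the end stop at the expected place, so the chip is home. I back off, lift and go round to the clamp pin's open side.

arm_command([
  {"delta_pos": [0, 4, 0], "roll": 0, "jaw": 0},
  {"delta_pos": [0, 10, 0], "roll": 0, "jaw": 0},
  {"delta_pos": [0, 12, -12], "roll": 0, "jaw": 0},
  {"delta_pos": [0, 12, -47], "roll": 0, "jaw": 0},
  {"delta_pos": [-30, 25, -47], "roll": 0, "jaw": 0},
  {"delta_pos": [-60, 40, -47], "roll": 0, "jaw": 0},
  {"delta_pos": [-77, 41.5, -47], "roll": 0, "jaw": 0},
  {"delta_pos": [-77, 41.5, -47], "roll": 0, "jaw": 0},
  {"delta_pos": [-77, 41.5, -30], "roll": 0, "jaw": 0},
  {"delta_pos": [-77, 41.5, -15], "roll": 0, "jaw": 0},
  {"delta_pos": [-77, 41.5, -9.5], "roll": 0, "jaw": 0},
  {"delta_pos": [-77, 41.5, -9.5], "roll": 0, "jaw": 0},
])

```text
time_s: 14.98
ee_pos: [434.8, 64.6, 27.6]
ee_rot: [180.0, 0.1, -3.9]
force: [-0.5, -0.2, -0.4]
gripper_width: 0.3
gripper_force: 0.0
```

```bash
python3 - <<'E'
import g,numpy as np
s,j=g.where()
for th in range(-100,-39,10):
    t=np.radians(th); b=np.array([-22+42*np.cos(t)-21,56+42*np.sin(t)]);d=b-j; print(th,b.round(1),'tool',[d[0].round(1),(-d[1]).round(1)])
E
```

```text
t 14.98 jig [-62.1  15.8] z 27.6 yaw-jig -0.09 F [-0.5 -0.2] -0.4
-100 [-50.3  14.6] tool [np.float64(11.8), np.float64(1.1)]
-90 [-43.  14.] tool [np.float64(19.1), np.float64(1.8)]
-80 [-35.7  14.6] tool [np.float64(26.4), np.float64(1.1)]
-70 [-28.6  16.5] tool [np.float64(33.5), np.float64(-0.8)]
-60 [-22.   19.6] tool [np.float64(40.1), np.float64(-3.8)]
-50 [-16.   23.8] tool [np.float64(46.1), np.float64(-8.0)]
-40 [-10.8  29. ] tool [np.float64(51.3), np.float64(-13.2)]
```

arm_command([
  {"delta_pos": [5, 1, 0], "roll": 0, "jaw": 0},
  {"delta_pos": [9, 1.1, 0], "roll": 0, "jaw": 0},
  {"delta_pos": [12, 1.1, 0], "roll": 0, "jaw": 0},
  {"delta_pos": [15.5, 1.5, 0], "roll": 0, "jaw": 0},
  {"delta_pos": [19, 1.8, 0], "roll": 0, "jaw": 0},
  {"delta_pos": [23, 1.5, 0], "roll": 0, "jaw": 0},
  {"delta_pos": [26.5, 1.1, 0], "roll": 0, "jaw": 0},
  {"delta_pos": [30, 0.2, 0], "roll": 0, "jaw": 0},
  {"delta_pos": [33.5, -0.8, 0], "roll": 0, "jaw": 0},
  {"delta_pos": [37, -2.2, 0], "roll": 0, "jaw": 0},
  {"delta_pos": [40, -3.8, 0], "roll": 0, "jaw": 0},
  {"delta_pos": [43, -5.8, 0], "roll": 0, "jaw": 0},
  {"delta_pos": [46, -8, 0], "roll": 0, "jaw": 0},
  {"delta_pos": [48.5, -10.5, 0], "roll": 0, "jaw": 0},
  {"delta_pos": [50.5, -12.5, 0], "roll": 0, "jaw": 0},
  {"delta_pos": [50.5, -12.5, 0], "roll": 0, "jaw": 0},
])

```text
time_s: 16.32
ee_pos: [486.9, 74.1, 28.7]
ee_rot: [-180.0, -0.0, -3.9]
force: [0.0, -0.7, 0.6]
gripper_width: 0.4
gripper_force: 0.0
```

```bash
python3 - <<'E'
from h import *
import g
g.where()
f=grab('scene'); hsv=cv2.cvtColor(f['img'],cv2.COLOR_BGR2HSV)
m=((hsv[...,0]<6)|(hsv[...,0]>174))&(hsv[...,1]>150)&(hsv[...,2]>60); m[:,:300]=0;m[:150]=0;m[240:]=0;m[:,400:]=0
n,l,st,c=cv2.connectedComponentsWithStats(m.astype('uint8'));print(st[1:].tolist(),c[1:])
for q in c[1:]: print((g.RJ.T@(ray(f,[q],36)[0,:2]-g.P)).round(1))
E
```

```text
t 16.32 jig [-10.8  28.8] z 28.7 yaw-jig -0.06 F [ 0.1 -0.7] 0.6
[[345, 189, 2, 6, 12]] [[345.5 191.5]]
[13.  27.6]
```

arm_command([
  {"delta_pos": [-4, 0, 0], "roll": 0, "jaw": 0},
  {"delta_pos": [-8, 2, 0], "roll": 0, "jaw": 0},
  {"delta_pos": [-8, 12, 0], "roll": 0, "jaw": 0},
  {"delta_pos": [-8, 22, 0], "roll": 0, "jaw": 0},
  {"delta_pos": [-8, 22, 0], "roll": 0, "jaw": 0},
  {"delta_pos": [4, 22, 0], "roll": 0, "jaw": 0},
  {"delta_pos": [17, 21, 0], "roll": 0, "jaw": 0},
  {"delta_pos": [17, 16, 0], "roll": 0, "jaw": 0},
  {"delta_pos": [17, 13, 0], "roll": 0, "jaw": 0},
  {"delta_pos": [18, 10, 0], "roll": 0, "jaw": 0},
  {"delta_pos": [20, 7, 0], "roll": 0, "jaw": 0},
  {"delta_pos": [21.5, 4, 0], "roll": 0, "jaw": 0},
  {"delta_pos": [23, 1, 0], "roll": 0, "jaw": 0},
  {"delta_pos": [24.5, -2, 0], "roll": 0, "jaw": 0},
  {"delta_pos": [25.5, -5, 0], "roll": 0, "jaw": 0},
  {"delta_pos": [26, -8, 0], "roll": 0, "jaw": 0},
  {"delta_pos": [26.5, -11, 0], "roll": 0, "jaw": 0},
  {"delta_pos": [26.5, -13, 0], "roll": 0, "jaw": 0},
  {"delta_pos": [26.5, -13, 0], "roll": 0, "jaw": 0},
])

```text
time_s: 17.95
ee_pos: [513.5, 84.6, 28.6]
ee_rot: [180.0, -0.0, -3.8]
force: [1.1, -2.6, 0.0]
gripper_width: 0.5
gripper_force: 1.3
```

arm_command([
  {"delta_pos": [0, -1, 0], "roll": 0, "jaw": 0},
  {"delta_pos": [0, -2, 0], "roll": 0, "jaw": 0},
  {"delta_pos": [0, -2, 0], "roll": 0, "jaw": 0},
])

```text
time_s: 18.2
ee_pos: [513.6, 85.0, 28.6]
ee_rot: [179.8, -0.0, -3.8]
force: [0.7, -8.4, 0.1]
gripper_width: 0.4
gripper_force: 4.4
```

arm_command([
  {"delta_pos": [0, -1, 0], "roll": 0, "jaw": 0},
  {"delta_pos": [0, -1.5, 0], "roll": 0, "jaw": 0},
  {"delta_pos": [0, -1.5, 0], "roll": 0, "jaw": 0},
])

```text
time_s: 18.45
ee_pos: [513.6, 85.2, 28.6]
ee_rot: [179.7, 0.0, -3.8]
force: [0.8, -13.6, 2.1]
gripper_width: 0.4
gripper_force: 6.8
```

```bash
python3 g.py
```

```text
t 18.45 jig [15.2 41.6] z 28.6 yaw-jig 0.05 F [  1.7 -13.5] 2.1
```

There's firm resistance at the stop. I retreat up and clear and look.

arm_command([
  {"delta_pos": [0, 4, 0], "roll": 0, "jaw": 0},
  {"delta_pos": [0, 10, 0], "roll": 0, "jaw": 0},
  {"delta_pos": [0, 15, -20], "roll": 0, "jaw": 0},
  {"delta_pos": [0, 15, -50], "roll": 0, "jaw": 0},
  {"delta_pos": [-40, 15, -90], "roll": 0, "jaw": 0},
  {"delta_pos": [-75, 15, -120], "roll": 0, "jaw": 0},
  {"delta_pos": [-110, 15, -120], "roll": 0, "jaw": 0},
  {"delta_pos": [-150, 15, -120], "roll": 0, "jaw": 0},
  {"delta_pos": [-160, 15, -120], "roll": 0, "jaw": 0},
  {"delta_pos": [-160, 15, -120], "roll": 0, "jaw": 0},
  {"delta_pos": [-160, 15, -120], "roll": 0, "jaw": 0},
])

```text
time_s: 19.37
ee_pos: [352.9, 84.4, 149.1]
ee_rot: [-179.9, -0.1, -3.8]
force: [0.9, -0.8, 0.0]
gripper_width: 0.4
gripper_force: 0.0
```

```bash
python3 - <<'E'
from h import *
import g
g.where()
a=grab('top')['img'][185:225,262:325];b=grab('scene')['img'][170:215,325:388]
e=lambda i:cv2.resize(i,(756,int(i.shape[0]*12)),interpolation=cv2.INTER_CUBIC)
o=np.vstack([e(a),e(b)]);print(o.shape);o=cv2.resize(o,None,fx=.58,fy=.58,interpolation=cv2.INTER_AREA);cv2.imwrite('pics/b6.png',o)
E
```

```text
t 19.37 jig [-145.1   30.2] z 149.1 yaw-jig -0.05 F [ 1.  -0.8] 0.0
(1020, 756, 3)
```

View pics/b6.png

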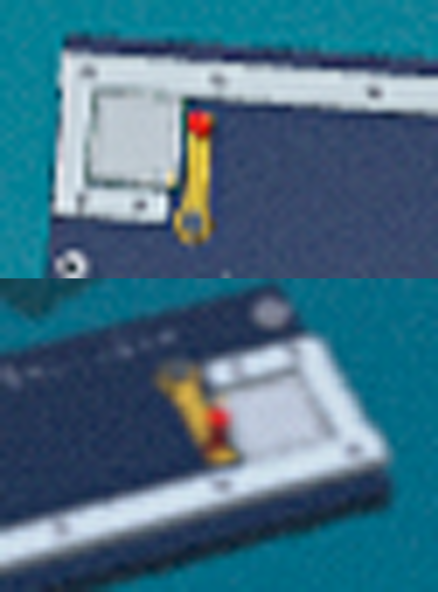

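```bash
python3 - <<'E'
from h import *
import g
T=load('top');S=load('scene')
k=12*.58
tp=lambda a:[(262+x/k-.43,185+y/k-.43) for x,y in a]
sp=lambda a:[(325+x/k-.43,170+(y-278.4)/k-.43) for x,y in a]
def red(f,x0,x1,y0,y1):
    h=cv2.cvtColor(f['img'],cv2.COLOR_BGR2HSV);m=((h[...,0]<6)|(h[...,0]>174))&(h[...,1]>150)&(h[...,2]>60)
    y,x=np.nonzero(m[y0:y1,x0:x1]);return x.mean()+x0,y.mean()+y0,len(x)
J=lambda p:((p[:,:2]-g.P)@g.RJ).round(1).tolist()
r=red(T,280,300,195,210);print('pin top',r,J(ray(T,[r[:2]],41)),'pin crop',J(ray(T,tp([(200,123)]),42)))
print('piv top',J(ray(T,tp([(193,222)]),23)))
r=red(S,345,365,180,205);print('pin scene (36)',r,J(ray(S,[r[:2]],35)),J(ray(S,sp([(217,418)]),42)))
print('piv scene',J(ray(S,sp([(178,372)]),23)))
print('lid top',J(ray(T,tp([(93,88),(185,96),(177,188),(88,183)]),23)),'stop/rail corner',J(ray(T,tp([(85,85)]),24)))
print('lid scene',J(ray(S,sp([(232,462),(335,438),(297,374),(212,395)]),23)))
for th in (1.92,1.85,1.75):
    a=th-1.92;P=[-22+42*np.cos(a),56+42*np.sin(a)];w=g.P+g.RJ@P;print(th,proj(T,[[*w,42]]),proj(S,[[*w,42]]),proj(S,[[*w,35]]))
E
```

```text
pin top (np.float64(289.7142857142857), np.float64(202.14285714285714), 7) [[19.7, 57.2]] pin crop [[19.4, 55.3]]
piv top [[-22.2, 56.2]]
pin scene (36) (np.float64(355.625), np.float64(190.875), 8) [[19.7, 56.1]] [[20.9, 55.6]]
piv scene [[-23.4, 56.6]]
lid top [[34.1, 105.4], [33.5, 64.3], [-7.7, 64.5], [-8.4, 104.0]] stop/rail corner [[35.1, 109.0]]
lid scene [[30.3, 59.5], [32.5, 104.8], [-5.6, 103.8], [-6.6, 65.4]]
1.92 [[290.09883656 202.01951643]] [[355.76381448 189.36673134]] [[355.63629914 190.96333226]]
1.85 [[291.05735246 202.12215259]] [[354.79065284 189.60040656]] [[354.6680282  191.19659763]]
1.75 [[292.40818625 202.3835813 ]] [[353.3620082  189.84267791]] [[353.2465969  191.43841601]]
```

The clamp pin sits at the fully shut position to within about 1 mm in both views. The package fills the pocket against the rail and end stop, so I hand in.

```bash
python3 -c "
from workcell import env
print(env.job_done())"
```

```text
the job is handed in; nothing more can be done
None
```

The package is home in the corner pocket against the rail and the clamp is fully shut behind it; I handed the job in at about 19.5 s, with the arm clear and no verdict returned.

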